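# Cover the clean beakers against dust

## Robot

A 7-joint arm with a two-finger parallel gripper is mounted at the origin on the work surface. World frame = base frame: x ahead of the robot, y to its left, z up, the work surface at z = 0. Lengths are in mm, angles in rad, forces in N, time in s.
With the tool pointing down it reaches from about 400 to 900 mm from the base axis. Payload 5.5 kg.
Tool frame: the origin (TCP) lies midway between the tips of the shut fingers; the grasp point (between the pads) lies 19 mm behind it; z points along the fingers, y is the line along which they close (so a half turn about z gives the same grasp; the last joint's range is limited). The gripper opens to 92 mm and grips with 3 to 60 N. Pads are 19 mm wide; open, the fingers measure 130 mm over their backs; the gripper's body (75 mm by 190 mm) begins 47 mm behind the grasp point.
Start: joints at [1.525, 0.501, -0.427, 1.55, 0.221, 1.138, -0.21], TCP at [197.579, -619.244, 226.729] pointing down, gripper open.
Joint ranges: [-2.88, 2.88], [-0.31, 2.03], [-1.54, 1.56], [0.2, 2.42], [-1.41, 4.55], [0.19, 2.02], [-2.57, 2.57]. Speed limits (rad/s): [2.57, 2.57, 3.14, 3.14, 3.14, 3.14, 3.14].

## Interface

Orientations are given as a unit quaternion [x, y, z, w].
In Python, from plant import manip gives the robot as it stands. Calls block until the motion is done:
- manip.move_ptp(position, orientation): joint-space move of the TCP to a pose.
- manip.move_straight(position, rotation=None, rate=150): straight line of the TCP; rotation=None keeps the orientation; rate is the mean speed in mm/s.
- manip.move_joints(angles): joint-space move.
- manip.grip(opening, f_grip=None): opening from 0.0 (shut) to 1.0 (fully open); f_grip is the grip in N (None keeps the last); returns when the fingers have stopped.
- manip.hold(seconds).
- manip.solve_ik(position, orientation): joint angles nearest the present ones, or None.
- manip.read_state(): the state.
- manip.get_image(name): name is "scene" or "top" or "wrist"; returns a dict with "img" (480x640x3 uint8, blue, green, red), "fx", "fy", "cx", "cy" (pixels), "extrinsics" (4x4, takes a point from world to camera coordinates); the wrist camera has in their place "tool_from_camera" (4x4, takes a point from camera to tool coordinates, whose origin is the TCP and whose axes are the flange's). Camera axes: x right, y down, z forward; pixel columns grow to the right and rows downward; lengths in mm; the calibration is good to about 2 mm. A picture is of the moment at which its call begins: read the wrist's pose just before it. There is no depth.
A pose or a line that the arm cannot do raises manip.MotionError and nothing moves.
- manip.hand_in(): hands the job in; it is judged then, once.
The state is a dict: "clock": time; "q": joint angles; "qd": joint speeds; "joint_torque": joint torques, N m; "tcp_pos": TCP position; "tcp_rot": TCP orientation; "wrist_force": force on the tool from outside, world axes, zero at the start; "torque": the same for the moment, N m; "grip_width": opening from 0.0 (shut) to 1.0 (fully open); "grasp_force": force on a finger pad.
Only numpy, scipy, OpenCV 4.12 (cv2) and the standard library are available. Lean on these libraries where they do the work, as an engineer would, in place of code of your own. Each camera call takes 0.05 s, during which the arm holds its last target. There are 200 camera calls.

## Task

Take the pile of beaker covers apart and close each of the four clean beakers with its own cover, the one of its size and the colour of its marking band, lying flat with the plug in the mouth. Leave the beakers standing where they are, and do not knock the corked flask or the wash bottle.

Things in the scene. Friction and masses are not known exactly. Their poses are not given: they have to be found in the camera images.
- cover_150: white round plastic cover for the 150 mL beaker, about 38 g, at the bottom of the pile, on the bench at the start: a flat disc 68 mm in diameter and 10 mm thick with a plug 45 mm in diameter and 8 mm deep under it (18 mm high in all, smooth flat top). The origin is the centre of the plug's underside, z up; the disc reaches from 8 to 18 mm above it. In the pile each plug's underside stands on the flat top of the cover below, 18 mm per cover, centred within 3 mm
- cover_100: lime-green round plastic cover for the 100 mL beaker, about 28 g, second from the bottom of the pile at the start: a flat disc 58 mm in diameter and 10 mm thick with a plug 35 mm in diameter and 8 mm deep under it (18 mm high in all, smooth flat top). The origin is the centre of the plug's underside, z up; the disc reaches from 8 to 18 mm above it. In the pile each plug's underside stands on the flat top of the cover below, 18 mm per cover, centred within 3 mm
- cover_50: blue round plastic cover for the 50 mL beaker, about 20 g, third from the bottom of the pile at the start: a flat disc 50 mm in diameter and 10 mm thick with a plug 27 mm in diameter and 8 mm deep under it (18 mm high in all, smooth flat top). The origin is the centre of the plug's underside, z up; the disc reaches from 8 to 18 mm above it. In the pile each plug's underside stands on the flat top of the cover below, 18 mm per cover, centred within 3 mm
- cover_25: red round plastic cover for the 25 mL beaker, about 14 g, on top of the pile at the start: a flat disc 42 mm in diameter and 10 mm thick with a plug 19 mm in diameter and 8 mm deep under it (18 mm high in all, smooth flat top). The origin is the centre of the plug's underside, z up; the disc reaches from 8 to 18 mm above it. In the pile each plug's underside stands on the flat top of the cover below, 18 mm per cover, centred within 3 mm
- beaker_150: 150 mL clear glass beaker, empty, upright on the bench and loose, with a white rubber marking band round it (10 mm high, 3 mm thick, 10 to 20 mm below the rim): outer diameter 60 mm, height 80 mm, wall 2.5 mm (mouth 55 mm wide). The origin is the centre of its underside, z up to the rim. With its cover home, the cover's disc lies on the rim and the cover's origin is 72 mm above this origin
- beaker_100: 100 mL clear glass beaker, empty, upright on the bench and loose, with a lime-green rubber marking band round it (10 mm high, 3 mm thick, 10 to 20 mm below the rim): outer diameter 50 mm, height 70 mm, wall 2.5 mm (mouth 45 mm wide). The origin is the centre of its underside, z up to the rim. With its cover home, the cover's disc lies on the rim and the cover's origin is 62 mm above this origin
- beaker_50: 50 mL clear glass beaker, empty, upright on the bench and loose, with a blue rubber marking band round it (10 mm high, 3 mm thick, 10 to 20 mm below the rim): outer diameter 42 mm, height 60 mm, wall 2.5 mm (mouth 37 mm wide). The origin is the centre of its underside, z up to the rim. With its cover home, the cover's disc lies on the rim and the cover's origin is 52 mm above this origin
- beaker_25: 25 mL clear glass beaker, empty, upright on the bench and loose, with a red rubber marking band round it (10 mm high, 3 mm thick, 10 to 20 mm below the rim): outer diameter 34 mm, height 50 mm, wall 2.5 mm (mouth 29 mm wide). The origin is the centre of its underside, z up to the rim. With its cover home, the cover's disc lies on the rim and the cover's origin is 42 mm above this origin
- flask: conical glass flask with a cork, a bystander: 85 mm wide at the foot, neck 34 mm, 165 mm high with the cork; origin at the centre of its underside
- wash_bottle: white plastic wash bottle with a blue cap and a bent spout reaching 77 mm sideways from the axis at 165 to 195 mm height, a bystander: body 70 mm wide, 157 mm high to the top of the cap; origin at the centre of its underside
Things that resemble listed ones, but are neither listed nor needed, are in the scene too. Of the things shaped like the cover_25, the red one is meant.

How it is judged (in metres and radians):
At the end, for the whole second after the job is handed in: Each cover lies flat on the beaker of its own size, its disc on the rim (height within 4 mm, tilt under 0.12 rad) with the plug in the mouth (centres within 8 mm), at rest and let go; every beaker is upright and within 40 mm of where it started (horizontal distance between cover_150 and beaker_150 below 0.008 m and z of cover_150 in the frame of beaker_150 between 0.068 and 0.076 m and angle between each of cover_150, cover_100, cover_50, cover_25's own z axis and vertical below 0.12 rad and angle between each of beaker_150, beaker_100, beaker_50, beaker_25's own z axis and vertical below 0.1 rad and distance of each of beaker_150, beaker_100, beaker_50, beaker_25 from where it was at the start of the episode below 0.04 m and linear speed of each of cover_150, cover_100, cover_50, cover_25 below 0.03 m/s and contact force between each of cover_150, cover_100, cover_50, cover_25 and the fingers below 0.1 N and horizontal distance between cover_100 and beaker_100 below 0.008 m and z of cover_100 in the frame of beaker_100 between 0.058 and 0.066 m and horizontal distance between cover_50 and beaker_50 below 0.008 m and z of cover_50 in the frame of beaker_50 between 0.048 and 0.056 m and horizontal distance between cover_25 and beaker_25 below 0.008 m and z of cover_25 in the frame of beaker_25 between 0.038 and 0.046 m); the robot touches nothing.
It fails at once if a beaker is tipped over (angle between any of beaker_150, beaker_100, beaker_50, beaker_25's own z axis and vertical above 0.5 rad).
It fails at once if the flask is knocked or moved (distance of flask from where it was at the start of the episode above 0.03 m or angle between flask's own z axis and vertical above 0.4 rad).
It fails at once if the wash bottle is knocked or moved (distance of wash_bottle from where it was at the start of the episode above 0.03 m or angle between wash_bottle's own z axis and vertical above 0.4 rad).
It also fails if it takes over 96 s, if anything falls off the work surface, if the arm or the gripper's body presses on something with over 40 N, if the wrist force passes 120 N, or if a joint passes its speed limit or range.

## Working session

There is one attempt and no reset: what is moved stays moved. The work goes in short steps, each a Python script; the robot and the scene stay as the last script left them, time stands still between calls to the robot, and variables do not carry over. Pictures are saved under pics/ and viewed, at most 14 in all, crops included, and the job is handed in when it is done.

```bash
mkdir -p pics; ls; python3 - <<'E'
from plant import manip
import cv2,numpy as np
for n in("scene","top"):
    d=manip.get_image(n); cv2.imwrite(f"pics/{n}0.png",d["img"])
    print(n,d["fx"],d["fy"],d["cx"],d["cy"],np.round(d["extrinsics"],4).tolist())
s=manip.read_state();print(s["clock"],s["tcp_pos"],s["tcp_rot"],s["grip_width"])
print(np.round(manip.get_image("wrist")["tool_from_camera"],3).tolist())
E
```

```text
pics
scene 534.5301208512784 534.5301208512784 323.06369798501885 241.25832740426205 [[-0.0436, 0.999, -0.0051, 21.1225], [0.8744, 0.0357, -0.484, -436.1114], [-0.4833, -0.0256, -0.8751, 1464.628], [0.0, 0.0, 0.0, 1.0]]
top 614.2347958513509 614.2347958513509 313.2770823040903 242.85859669894734 [[0.0179, -0.9997, -0.0158, -0.514], [-0.9968, -0.0167, -0.0779, 522.4424], [0.0777, 0.0171, -0.9968, 1244.6242], [0.0, 0.0, 0.0, 1.0]]
0.1 [ 197.296566   -618.65501074  225.76994095] [ 9.88101580e-01  1.53800107e-01 -1.24479146e-04 -8.83151475e-04] 0.9964796314220324
[[-0.0, -0.962, -0.271, 73.716], [1.0, -0.0, -0.0, 0.629], [0.0, -0.271, 0.962, -158.377], [0.0, 0.0, 0.0, 1.0]]
```

View pics/top0.png

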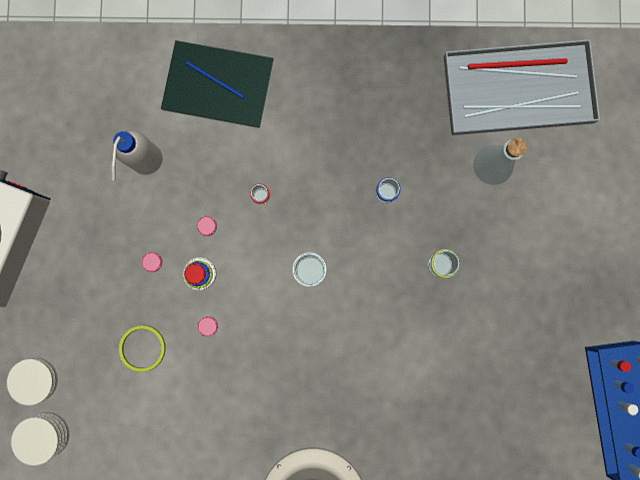

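View pics/scene0.png

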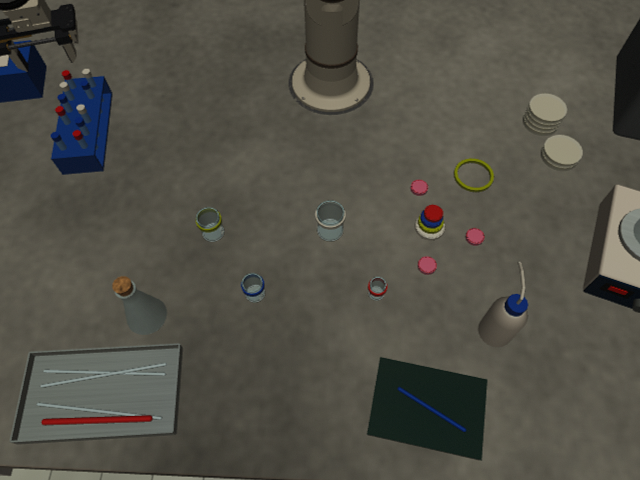

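The top view shows the pile at about (198,273), with the red cover at (195,273) and three pink look-alikes around it. The beakers are at (310,269) white, (444,264) green, (388,189) blue and (260,194) red. I'll enlarge both views to measure them.

```bash
python3 - <<'E'
import cv2
a=cv2.imread("pics/top0.png")[170:350,140:460]; cv2.imwrite("pics/topc.png",cv2.resize(a,None,fx=2.5,fy=2.5,interpolation=cv2.INTER_CUBIC))
a=cv2.imread("pics/scene0.png")[165:315,180:500]; cv2.imwrite("pics/scenec.png",cv2.resize(a,None,fx=2.5,fy=2.5,interpolation=cv2.INTER_CUBIC))
E
```

```text
(no output)
```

View pics/topc.png

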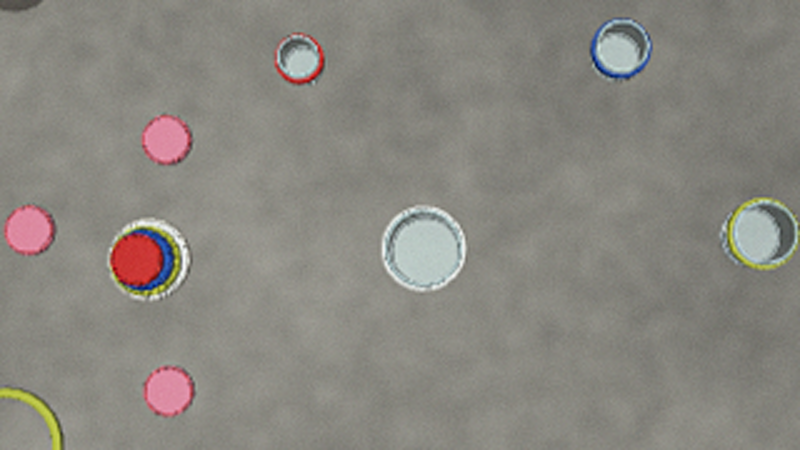

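View pics/scenec.png

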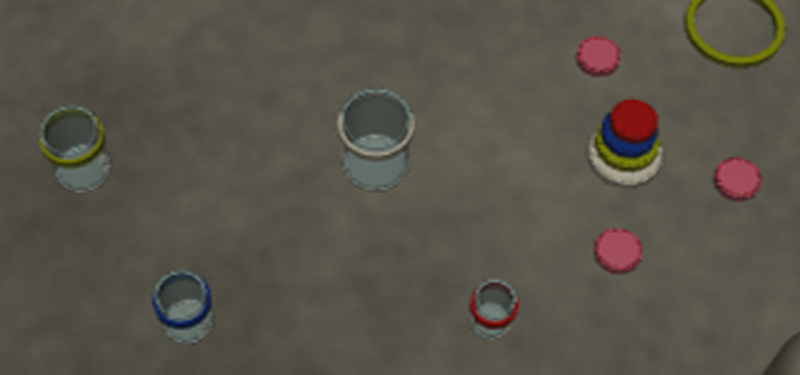

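Both crops show rims and the red cover top clearly (top crop: red beaker (300,58), blue (621,47), white (424,249), green (763,233), red cover (138,260)). Now to turn these into world positions.

```bash
cat > h.py <<'E'
import numpy as np,cv2
from plant import manip
from scipy.spatial.transform import Rotation as R
def onplane(d,uv,z,T=None):
    """world point at height z seen at pixel uv; T = world_from_camera"""
    if T is None: T=np.linalg.inv(d["extrinsics"])
    r=T[:3,:3]@[(uv[0]-d["cx"])/d["fx"],(uv[1]-d["cy"])/d["fy"],1]
    return T[:3,3]+r*(z-T[2,3])/r[2]
def project(d,p,T):
    c=np.linalg.inv(T)@np.append(p,1); return np.array([d["fx"]*c[0]/c[2]+d["cx"],d["fy"]*c[1]/c[2]+d["cy"]])
def down(a):
    "tool down; fingers close along world direction at angle a from +y"
    return (R.from_euler("z",a)*R.from_quat([1,0,0,0])).as_quat()
def wrist():
    s=manip.read_state(); d=manip.get_image("wrist")
    T=np.eye(4);T[:3,:3]=R.from_quat(s["tcp_rot"]).as_matrix();T[:3,3]=s["tcp_pos"]
    return d,T@d["tool_from_camera"]
E
python3 - <<'E'
from h import *
t=manip.get_image("top");s=manip.get_image("scene")
P=dict(red=((300,57),(495,294),50),blue=((621,46),(182,293),60),white=((424,249),(376,121),80),green=((763,233),(71,132),70),
 cov=((138,260),(635,120),72),pinkN=((167,139),(619,249),10),pinkW=((30,230),(739,178),10),pinkS=((169,391),(598,55),10))
for k,(a,b,z) in P.items():
    print(k,onplane(t,(a[0]/2.5+140,a[1]/2.5+170),z).round(),onplane(s,(b[0]/2.5+180,b[1]/2.5+165),z).round())
# flask foot, wash bottle
print(onplane(t,(493,165),0).round(),onplane(t,(147,162),0).round(),onplane(t,(113,180),180).round())
for p in [(515,215,226),(430,215,200),(445,-245,200),(600,-140,200),(600,95,200)]:
  for a in (0,np.pi/2,-np.pi/2): print(p,a,manip.solve_ik(p,down(a)))
E
```

```text
red [620. 118.  50.] [620. 121.  50.]
blue [ 631. -141.   60.] [ 635. -139.   60.]
white [465.  14.  80.] [473.  16.  80.]
green [ 483. -252.   70.] [ 489. -251.   70.]
cov [453. 240.  72.] [458. 243.  72.]
pinkN [556. 232.  10.] [554. 234.  10.]
pinkW [478. 343.  10.] [477. 347.  10.]
pinkS [347. 223.  10.] [346. 225.  10.]
[ 695. -366.    0.] [690. 365.   0.] [619. 373. 180.]
(515, 215, 226) 0 [ 0.32949697  0.48966832 -1.01309821  1.77343063  0.45565566  1.13578027
 -2.40047329]
(515, 215, 226) 1.5707963267948966 [ 0.47377024  0.65841974 -1.29757563  1.76999717  0.67066651  1.24679967
 -1.00392741]
(515, 215, 226) -1.5707963267948966 [ 0.47377024  0.65841974 -1.29757563  1.76999717  0.67066651  1.24679967
  2.13766524]
(430, 215, 200) 0 [-0.33591167  0.20754419 -0.20646683  1.99767895  0.05228279  0.94130668
 -2.13966392]
(430, 215, 200) 1.5707963267948966 [ 0.51074674  0.50441588 -1.29019241  1.97516067  0.55310402  1.08435497
 -1.0229964 ]
(430, 215, 200) -1.5707963267948966 [ 0.51074674  0.50441588 -1.29019241  1.97516067  0.55310402  1.08435497
  2.11859625]
(445, -245, 200) 0 
[... 331 characters left out ...]
]
(600, -140, 200) 0 [ 0.69581087  0.52545515 -0.69758031  1.65989718  0.37133861  1.09293101
 -1.67955454]
(600, -140, 200) 1.5707963267948966 [ 0.89279073  0.65101836 -1.02327182  1.65365598  0.59369187  1.18076077
 -0.27524166]
(600, -140, 200) -1.5707963267948966 [-0.45651729  0.58498129  0.9083262   1.7010069  -0.50770797  1.10961366
 -2.53677709]
(600, 95, 200) 0 [ 0.55810902  0.67877956 -1.10598744  1.67481854  0.6456897   1.20174636
 -2.27652739]
(600, 95, 200) 1.5707963267948966 [ 0.61262764  0.7584987  -1.23127026  1.67335079  0.74827206  1.2638144
 -0.77881164]
(600, 95, 200) -1.5707963267948966 [ 0.63767993  0.8106176  -1.30227073  1.67270775  0.80944834  1.30634806
  2.32074139]
```

```bash
cat >> h.py <<'E'
A=3*np.pi/4
BK=dict(green=(486,-251.5,70),blue=(633,-140,60),white=(469,15,80),red=(620,119.5,50),pile=(455.5,241.5,72))
E
python3 - <<'E'
from h import *
p=manip.read_state()["tcp_pos"]
try: manip.move_straight([p[0],p[1],300])
except manip.MotionError as e: print(e)
tiles=[]
for k,(x,y,z) in BK.items():
    manip.move_ptp([x,y,z+110],down(A)); manip.hold(.2)
    d,T=wrist(); np.savez(f"w_{k}.npz",T=T,f=[d["fx"],d["fy"],d["cx"],d["cy"]]); 
    u=project(d,(x,y,z),T).round().astype(int)
    im=cv2.copyMakeBorder(d["img"],200,200,200,200,cv2.BORDER_CONSTANT)
    t=im[u[1]+67:u[1]+333,u[0]+67:u[0]+333].copy()   # tile centre (133,133)= u
    tiles.append(t); s=manip.read_state(); print(k,u,s["tcp_pos"].round(1),s["clock"],d["fx"],s["q"].round(2))
tiles.append(np.zeros_like(tiles[0]))
cv2.imwrite("pics/mont.png",np.vstack([np.hstack(tiles[:3]),np.hstack(tiles[3:])]))
E
```

```text
green [324 232] [ 485.9 -252.3  180.1] 2.9 386.0059509194948 [ 1.16  0.5  -0.94  1.84  0.47  1.03  0.81]
blue [326 232] [ 632.3 -142.1  170.2] 3.9167 386.0059509194948 [ 0.77  0.68 -0.87  1.6   0.56  1.13  0.54]
white [322 232] [469.9  14.5 189.9] 5.075 386.0059509194948 [ 0.81  0.37 -1.06  2.01  0.38  0.98  0.34]
red [325 231] [619.9 117.7 160.8] 6.0917 386.0059509194948 [ 0.4   0.68 -0.92  1.65  0.6   1.11  0.1 ]
pile [322 231] [456.7 240.6 181.7] 7.175 386.0059509194948 [ 0.29  0.48 -1.04  1.91  0.49  1.03 -0.18]
```

View pics/mont.png

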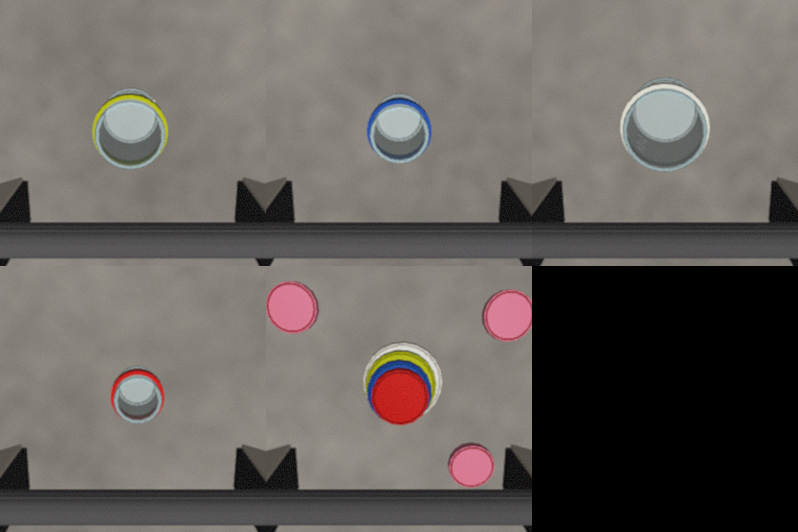

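The montage shows all four rims and the red cover within a few pixels of prediction. Next I'll refine the positions and grasp the red cover.

```bash
cat >> h.py <<'E'
TI=dict(green=(130.5,132),blue=(133.5,132.5),white=(133,128),red=(137.5,132),pile=(134.5,130.5))
U=dict(green=(324,232),blue=(326,232),white=(322,232),red=(325,231),pile=(322,231))
POS={}
for k,(x,y,z) in BK.items():
    w=np.load(f"w_{k}.npz"); d=dict(zip(("fx","fy","cx","cy"),w["f"]))
    POS[k]=onplane(d,np.array(TI[k])-133+U[k],z,w["T"])
def go(p,rate=120,fix=True):
    "straight move, then one correction of the steady error"
    p=np.array(p,float); manip.move_straight(p,rate=rate); 
    if fix:
        manip.hold(.25); e=manip.read_state()["tcp_pos"]-p
        manip.move_straight(p-e,rate=30); manip.hold(.2)
    return manip.read_state()
def pick(xy,zb,w,f=12):
    "zb: height of disc underside, w: disc diameter"
    manip.grip(min(1,(w+24)/92)); s=go([*xy,zb+40]); s=go([*xy,zb-5],60); print("at",s["tcp_pos"].round(1),s["wrist_force"].round(1))
    manip.grip(0,f); s=manip.read_state(); print("width",s["grip_width"]*92,s["grasp_force"],s["tcp_pos"].round(1))
    go([*xy,zb+20],40,False); go([*xy,190],200,False)
    s=manip.read_state(); print("lifted",s["grip_width"]*92,s["grasp_force"],s["clock"])
E
python3 - <<'E'
from h import *
for k in POS: print(k,POS[k].round(1),BK[k])
pick(POS["pile"][:2],62,42)
d,T=wrist(); cv2.imwrite("pics/p1.png",d["img"]); 
E
```

```text
green [ 484. -252.   70.] (486, -251.5, 70)
blue [ 633.2 -139.7   60. ] (633, -140, 60)
white [466.5  17.3  80. ] (469, 15, 80)
red [621.7 122.4  50. ] (620, 119.5, 50)
pile [454.8 243.3  72. ] (455.5, 241.5, 72)
at [454.6 243.3  56.7] [-0.5 -0.3  0.4]
width 41.62394714581721 11.99998453259468 [454.6 243.3  56.7]
lifted 41.70466197905572 11.999951004981995 12.9167
```

View pics/p1.png

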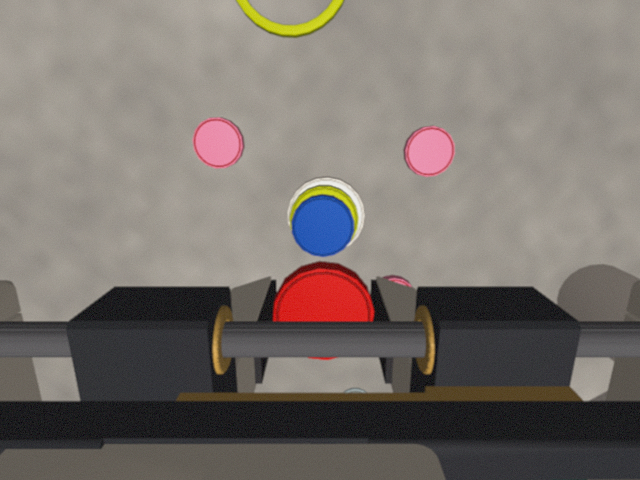

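The red cover (324,311) is held level between the pads, and the rest of the pile is undisturbed with the blue top at (323,225). Now place the red cover.

```bash
cat >> h.py <<'E'
def place(k,w,off=(0,0)):
    "off: cover centre minus TCP (world xy)"
    x,y,z=POS[k]; x-=off[0]; y-=off[1]
    go([x,y,190],250,False); go([x,y,z+30],150); s=go([x,y,z-4.3],50)
    print("down",s["tcp_pos"].round(1),s["wrist_force"].round(1),s["grip_width"]*92)
    manip.grip(min(1,(w+20)/92)); manip.hold(.2); go([x,y,z+30],80,False); go([x,y,190],200,False)
    print("clock",manip.read_state()["clock"])
E
python3 - <<'E'
from h import *
d,T=wrist(); s=manip.read_state(); p=s["tcp_pos"]
print("held",project(d,p+[0,0,15.3],T), onplane(d,(324,311),p[2]+15.3,T)-p)
b=onplane(d,(323,225),54,T); print("blue cover",b)
place("red",42)
manip.move_ptp([*b[:2],164],down(A)); manip.hold(.3)
d,T=wrist(); hsv=cv2.cvtColor(d["img"],cv2.COLOR_BGR2HSV)
u=project(d,[*b[:2],54],T); m=cv2.inRange(hsv,(110,120,150),(125,255,255)); print(u,hsv[int(u[1]),int(u[0])])
m=cv2.inRange(hsv,*[np.clip(hsv[int(u[1]),int(u[0])].astype(int)+t,0,255) for t in((-6,-60,-25),(6,60,60))])
n,l,st,c=cv2.connectedComponentsWithStats(m); i=1+st[1:,4].argmax(); print(st[i],c[i],onplane(d,c[i],54,T))
cv2.imwrite("pics/p2.png",d["img"][0:480,100:540]); cv2.imwrite("pics/t2.png",cv2.resize(manip.get_image("top")["img"][170:350,140:460],None,fx=2.5,fy=2.5))
E
```

```text
held [322.19806003 312.52205226] [ 0.03767136  1.00123889 15.3       ]
blue cover [453.89804798 242.39136543  54.        ]
down [621.6 122.3  45.5] [-0.8 -0.6 -1.1] 41.632548607391996
clock 19.15
[322.25978457 231.75898053] [109 198 174]
[ 292  205   62   59 2839] [322.58436069 233.61570976] [455.03846346 241.57559309  54.        ]
```

View pics/t2.png

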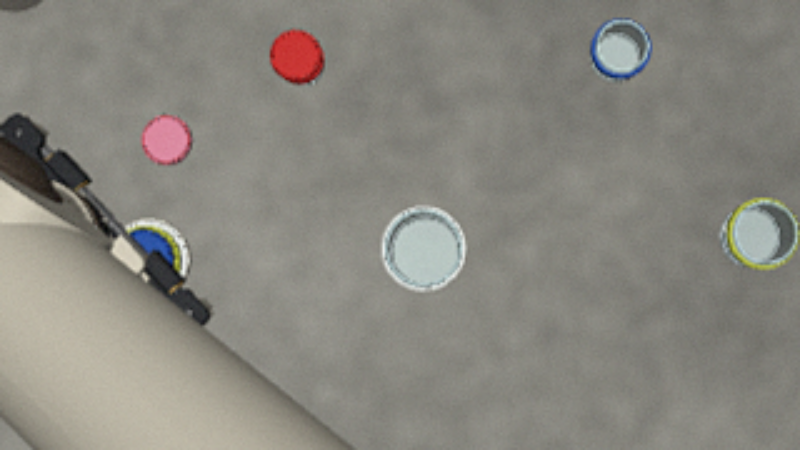

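The red cover is on its beaker at (297,57), and the wrist-image colour centroid finds the next cover well. Next: blue, then look.

```bash
cat >> h.py <<'E'
def find(xy,z):
    manip.move_ptp([*xy,z+110],down(A)); manip.hold(.3)
    d,T=wrist(); hsv=cv2.cvtColor(d["img"],cv2.COLOR_BGR2HSV); u=project(d,[*xy,z],T).astype(int)
    h=hsv[u[1],u[0]].astype(int)
    m=cv2.inRange(hsv,*[np.clip(h+t,0,255) for t in((-6,-60,-25),(6,60,60))])
    n,l,st,c=cv2.connectedComponentsWithStats(m); i=l[u[1],u[0]]
    b=onplane(d,c[i],z,T); print("found",st[i],b.round(1)); return b[:2],d["img"]
E
python3 - <<'E'
from h import *
pick((454.6,242),44,50); place("blue",50)
b,im=find((455,242),36)
cv2.imwrite("pics/p3.png",im[:,40:600]); cv2.imwrite("pics/t3.png",cv2.resize(manip.get_image("top")["img"][170:350,140:460],None,fx=2,fy=2))
a=cv2.imread("pics/p3.png"); t=cv2.imread("pics/t3.png"); cv2.imwrite("pics/c3.png",np.vstack([t[:240],cv2.copyMakeBorder(a[100:460],0,0,0,80,cv2.BORDER_CONSTANT)]))
E
```

```text
at [454.4 242.   38.7] [-0.5  0.2  0.4]
width 49.38656802036101 11.99998140335083 [454.3 242.   38.7]
lifted 49.62924742471531 12.000027894973755 26.05
down [ 633.  -139.7   55.6] [-1.   0.3 -0.2] 49.220672341424965
clock 32.925
found [ 287  196   74   71 3991] [454.8 243.2  36. ]
```

View pics/c3.png

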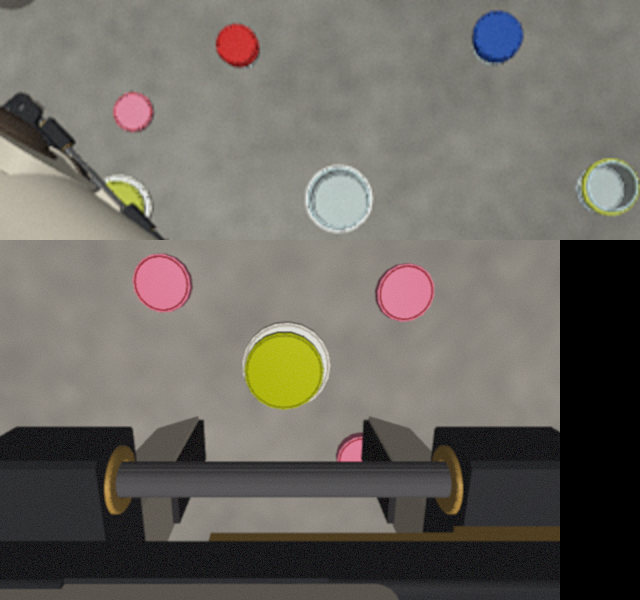

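Blue is seated at (497,37) and green is next, visible at (284,370). I'll pick and place it, then look at white.

```bash
python3 - <<'E'
from h import *
pick((454.8,243),26,58); place("green",58)
manip.move_ptp([455,243,128],down(A)); manip.hold(.3)
d,T=wrist(); np.savez("w_w.npz",T=T); im=d["img"]
print(project(d,(455,243,18),T))
t=manip.get_image("top")["img"][170:290,180:480]
cv2.imwrite("pics/c4.png",np.vstack([cv2.resize(t,(600,240)),im[100:460,40:640]]))
E
```

```text
at [454.5 242.9  20.7] [ 0.2 -0.7 -0.7]
width 57.71155771380847 11.999998837709427 [454.5 242.9  20.7]
lifted 57.77897157462332 11.999982297420502 40.625
down [ 483.8 -251.9   65.5] [-0.2  0.8 -0. ] 57.85665779922759
clock 47.6833
[322.88397409 232.30867848]
```

View pics/c4.png

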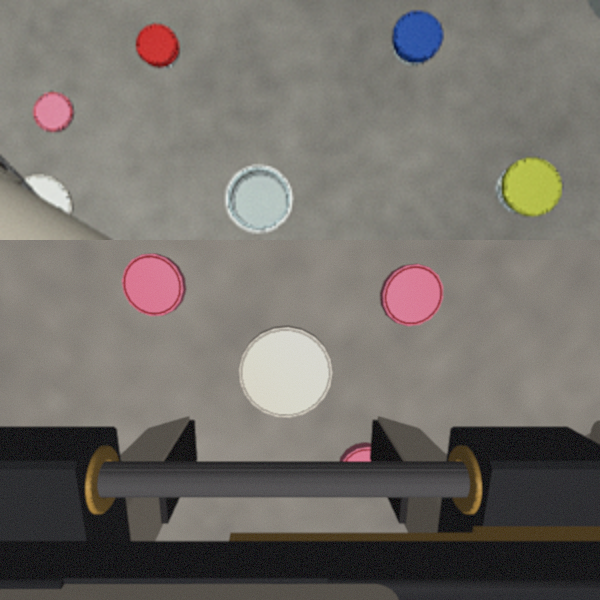

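The green cover is on at (532,187) in the top strip. The white cover's centre is at crop (286,372), which is image (326,232).

```bash
python3 - <<'E'
from h import *
w=np.load("w_w.npz"); d=manip.get_image("wrist"); b=onplane(d,(326,232),18,w["T"]); print(b)
pick(b[:2],8,68); place("white",68)
p=manip.read_state()["tcp_pos"]; manip.move_ptp([440,-60,260],down(A)); manip.move_ptp([300,-400,300],down(A)); manip.hold(.3)
t=manip.get_image("top")["img"][170:290,180:480]; s=manip.get_image("scene")["img"][185:305,180:480]
cv2.imwrite("pics/c5.png",np.vstack([cv2.resize(t,None,fx=2.5,fy=2.5,interpolation=2),cv2.resize(s,None,fx=2.5,fy=2.5,interpolation=2)]))
print(manip.read_state()["clock"])
E
```

```text
[456.42499461 244.74555167  18.        ]
at [456.2 244.7   2.7] [-0.1  0.6 -0.3]
width 67.56870946729298 11.999986320734024 [456.2 244.7   2.7]
lifted 67.74095900742655 11.99997067451477 55.8083
down [466.4  17.3  75.5] [-0.3 -0.1  0.3] 67.84761143312664
clock 61.6833
63.9917
```

View pics/c5.png

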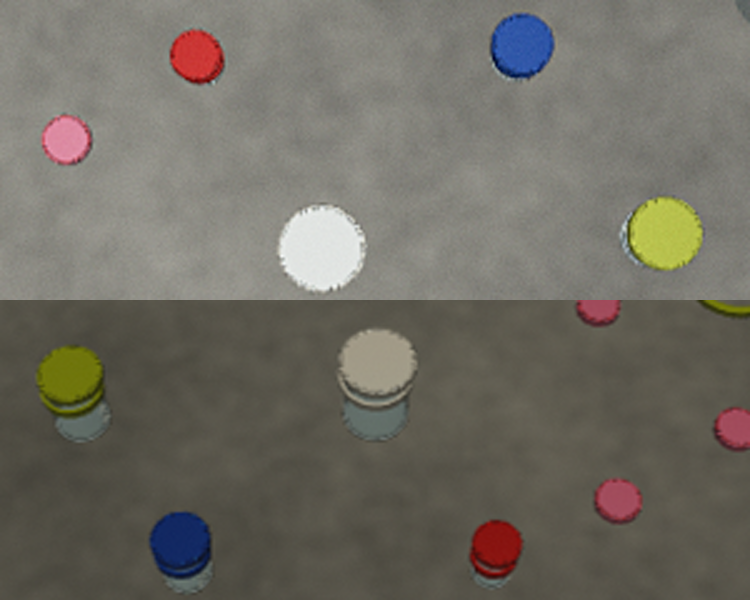

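All four covers lie flat and centred on their own beakers: white (322,248), green (665,233), blue (522,46) and red (197,56). I'll hand it in.

```bash
python3 -c "
from plant import manip
print(manip.hand_in())"
```

```text
the job is handed in; nothing more can be done
None
```

The job is handed in at about 64 s on the robot's clock: the final pictures show each of the four beakers closed by its own cover, lying flat, but the hand-in call returned no verdict.

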